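# Tighten the filter holder's cover knobs in star order

## Task

Close the filter holder by tightening its four cover knobs clockwise, evenly, in two passes: in the first pass turn each knob only to its yellow mark, and when all four are there go round again and turn each fully home to its green mark. In both passes keep to the star order: the red knob, then the one opposite it, then the other two (either first). Do not knock the gauge or vent, and leave the things standing around the holder where they are.

Things in the scene. Friction and masses are not known exactly. Their poses are not given: they have to be found in the camera images.
- holder: Round metal pressure-filter holder standing on the pad, fixed. 240 mm diameter; its steel cover's top face is 80 mm above the origin, which is the centre of its underside; z up. Its four wing knobs stand on the cover in a ring, 92 mm from the centre: knob0 (red) on the holder's +x side, knob1 on +y, knob2 on -x (opposite the red one), knob3 on -y. The holder may stand at any yaw.
- fittings: Fixed fittings on the cover, not to be knocked: a pressure gauge at the centre, 52 mm diameter, its top 62 mm above the cover; and a vent with blue cap, 22 mm diameter, 38 mm high, on the holder's +x +y diagonal, 100 mm from the centre. Origin: centre of the cover's top face; axes as the holder's.
- knob0_grip (a point): Point to grip knob0 (red): on its vertical axis, half-way up its wing, 15 mm under its top and 33 mm above the cover. The knob is a wing 62 mm long, 18 mm thick and 34 mm high: pinch it across the 18 mm. This point's x axis lies along the wing towards the end with the white pointer line, z is up; it turns with the knob.
- knob0 (a joint): Turn of knob0, rad; grows as it is turned clockwise seen from above. 0: pointer at the white tick on the cover; 1.05 (60 degrees): at the yellow mark, pointing at the gauge; 2.09 (120 degrees): at the green mark, fully home against a hard stop. Starts between 0 and 0.45. It turns stiffly (about 0.15 N m) and stays where it is left.
- knob1_grip (a point): Point to grip knob1 (black, next after the red one anticlockwise seen from above): on its vertical axis, half-way up its wing, 15 mm under its top and 33 mm above the cover. The knob is a wing 62 mm long, 18 mm thick and 34 mm high: pinch it across the 18 mm. This point's x axis lies along the wing towards the end with the white pointer line, z is up; it turns with the knob.
- knob1 (a joint): Turn of knob1, rad; grows as it is turned clockwise seen from above. 0: pointer at the white tick on the cover; 1.05 (60 degrees): at the yellow mark, pointing at the gauge; 2.09 (120 degrees): at the green mark, fully home against a hard stop. Starts between 0 and 0.45. It turns stiffly (about 0.15 N m) and stays where it is left.
- knob2_grip (a point): Point to grip knob2 (black, opposite the red one): on its vertical axis, half-way up its wing, 15 mm under its top and 33 mm above the cover. The knob is a wing 62 mm long, 18 mm thick and 34 mm high: pinch it across the 18 mm. This point's x axis lies along the wing towards the end with the white pointer line, z is up; it turns with the knob.
- knob2 (a joint): Turn of knob2, rad; grows as it is turned clockwise seen from above. 0: pointer at the white tick on the cover; 1.05 (60 degrees): at the yellow mark, pointing at the gauge; 2.09 (120 degrees): at the green mark, fully home against a hard stop. Starts between 0 and 0.45. It turns stiffly (about 0.15 N m) and stays where it is left.
- knob3_grip (a point): Point to grip knob3 (black, next after the red one clockwise seen from above): on its vertical axis, half-way up its wing, 15 mm under its top and 33 mm above the cover. The knob is a wing 62 mm long, 18 mm thick and 34 mm high: pinch it across the 18 mm. This point's x axis lies along the wing towards the end with the white pointer line, z is up; it turns with the knob.
- knob3 (a joint): Turn of knob3, rad; grows as it is turned clockwise seen from above. 0: pointer at the white tick on the cover; 1.05 (60 degrees): at the yellow mark, pointing at the gauge; 2.09 (120 degrees): at the green mark, fully home against a hard stop. Starts between 0 and 0.45. It turns stiffly (about 0.15 N m) and stays where it is left.
- rack_orange: Bystander, loose: orange tube rack, 90 x 205 mm (own x, y), 60 mm high with the tubes in it. Origin at the centre of its underside.
- rack_green: Bystander, loose: green tube rack, 110 x 70 mm (own x, y), 60 mm high with its tubes. Origin at the centre of its underside.
- bottle_amber: Bystander, loose: amber bottle, 68 mm diameter, 140 mm high. Origin at the centre of its underside.
- bottle_clear: Bystander, loose: clear bottle with blue cap, 68 mm diameter, 140 mm high. Origin at the centre of its underside.
- petri_stack: Bystander, loose: stack of pink petri dishes, 88 mm diameter, 75 mm high. Origin at the centre of its underside.
- jar: Bystander, loose: clear jar with white lid, 68 mm diameter, 95 mm high. Origin at the centre of its underside.
- tip_box: Bystander, loose: blue box with yellow lid, 120 x 85 mm (own x, y), 63 mm high. Origin at the centre of its underside.
- calculator: Bystander, loose: black calculator lying flat, 70 x 130 mm (own x, y), 16 mm high. Origin at the centre of its underside.
Things that resemble listed ones, but are neither listed nor needed, are in the scene too. Leave any orange, purple or turquoise look-alike of the holder alone.

How it is judged:
On the way, in this order (a step that is already met when the one before it is completed fails the run):
1. the red knob is turned to its yellow mark (value of joint knob0 above 0.8 rad), for 0.1 s.
2. the knob opposite the red one is turned to its yellow mark (value of joint knob2 above 0.8 rad), for 0.1 s.
3. one of the other two knobs is turned to its yellow mark (value of joint any of knob1, knob3 above 0.8 rad), for 0.1 s.
4. the last knob is turned to its yellow mark (value of joint each of knob1, knob3 above 0.8 rad), for 0.1 s.
5. the red knob is turned home at its green mark (value of joint knob0 above 1.95 rad), for 0.1 s.
6. the knob opposite the red one is turned home at its green mark (value of joint knob2 above 1.95 rad), for 0.1 s.
7. one of the other two knobs is turned home at its green mark (value of joint any of knob1, knob3 above 1.95 rad), for 0.1 s.
8. the last knob is turned home at its green mark (value of joint each of knob1, knob3 above 1.95 rad), for 0.1 s.
At the end, for the whole second after the job is handed in: All four knobs stand at least 1.95 rad round (within about 8 degrees of the green mark and stop), at rest; every bystander is upright (within 0.15 rad) and within 15 mm of where it was (all of step 8 and value of joint each of knob0, knob2 above 1.95 rad and not (velocity of joint any of knob0, knob1, knob2, knob3 above 0.05 rad/s or velocity of joint any of knob0, knob1, knob2, knob3 below -0.05 rad/s) and distance of each of rack_orange, rack_green, bottle_amber, bottle_clear, petri_stack, jar, tip_box, calculator from where it was at the start of the episode below 0.015 m and angle between each of rack_orange, rack_green, bottle_amber, bottle_clear, petri_stack, jar, tip_box, calculator's own z axis and vertical below 0.15 rad); the robot touches nothing.
It fails at once if a knob is turned well past its yellow mark (beyond 1.38 rad) while another has not yet reached its own (under 0.8 rad) (value of joint any of knob0, knob1, knob2, knob3 above 1.38 rad and value of joint any of knob0, knob1, knob2, knob3 below 0.8 rad).
It fails at once if the gauge or vent is knocked (more than 6 N) (contact force between fittings and anything else above 6 N).
It fails at once if a bystander is pushed more than 25 mm or tipped beyond 0.4 rad (distance of any of rack_orange, rack_green, bottle_amber, bottle_clear, petri_stack, jar, tip_box, calculator from where it was at the start of the episode above 0.025 m or angle between any of rack_orange, rack_green, bottle_amber, bottle_clear, petri_stack, jar, tip_box, calculator's own z axis and vertical above 0.4 rad).
It also fails if it takes over 72 s, if anything falls off the work surface, if the arm or the gripper's body presses on something with over 40 N, if the wrist force passes 120 N, or if a joint passes its speed limit or range.

## Robot

A 6-joint arm with a two-finger parallel gripper is mounted at the origin on the work surface. World frame = base frame: x ahead of the robot, y to its left, z up, the work surface at z = 0. Lengths are in m, angles in rad, forces in N, time in s.
With the tool pointing down it reaches from about 0.325 to 0.9 m from the base axis. Payload 3.5 kg.
Tool frame: the origin (TCP) lies on the centre line of the jaws, within the pads' length; the fingertips stand 19 mm ahead of it and the grasp point (between the pads) is the TCP; z points along the fingers, y is the direction in which the jaws open and shut (so a half turn about z gives the same grasp; the last joint's range is limited). The gripper opens to 85 mm and grips with 20 to 120 N. Pads are 22 mm wide; open, the fingers measure 114 mm over their backs; the gripper's body (76 mm by 85 mm) begins 54 mm behind the grasp point. The pads swing forward as they close: fully open they stand 13 mm farther back than shut.
Start: joints at [1.204, 0.276, -0.026, 1.268, 0, 1.467], TCP at [0.163, 0.603, 0.25] pointing down, gripper open.
Joint ranges: [-3.12, 3.12], [-0.85, 1.88], [-1.08, 1.24], [-1.95, 2.15], [-1.57, 1.53], [-3.14, 3.14]. Speed limits (rad/s): [2.57, 2.57, 3.14, 3.14, 3.14, 3.14].

## Interface

Orientations are given as a unit quaternion [x, y, z, w].
In Python, from bench import ctrl gives the robot as it stands.
- The arm moves only by the tool apply_moves, never from a script. Its argument "deltas" is a list of rows, each an object of numbers: "rx", "ry", "rz": the turn, a rotation vector about the tool's x, y, z in degrees; "x", "y", "z": the shift along the tool's x, y, z in m; "gripper": the finger opening in m, from 0 to 0.0854. In form: [{"rx": .., "ry": .., "rz": .., "x": .., "y": .., "z": .., "gripper": ..}, ...]. A call has 1 to 8 rows; each row shifts and turns the commanded pose from where the row before left it, along the tool's axes as they then stand; what a row does not reach is not made up. A row lasts 1/8 s, in which the tool goes at most 62.5 mm and 10.7 degrees, less where a joint would pass 70% of its speed; a pose out of reach is approached as far as the arm can. A call is refused whole if a number of a shift passes 0.0625 or a number of a turn 10.7, either way. A call with a gripper value outside its range is refused whole. The fingers move at their own pace and stop on an object; "squeeze" is the grip in N (left out, the last holds). Time passes only in rows, so rows that do not move let the fingers close. It gives the time, the measured TCP pose, the force and the opening at its end, in the units of the state.
- ctrl.state(): the state, without advancing time (a new reading comes with each control period).
- ctrl.grab_frame(name): name is "scene" or "top" or "wrist"; returns a dict with "pixels" (420x560x3 uint8, red, green, blue), "camera_matrix" (3x3 intrinsics, pixels), "R" (3x3) and "t" (3): a world point X has camera coordinates R X + t. Camera axes: x right, y down, z forward; pixel columns grow to the right and rows downward; lengths in m; the calibration is good to about 2 mm. A picture is of the moment at which its call begins. There is no depth.
- ctrl.sign_off(): hands the job in, once; it reports no verdict.
The state is a dict: "clock": time; "joints": joint angles; "joint_velocities": joint speeds; "tau": joint torques, N m; "tool_pos": TCP position; "ee_rot": TCP orientation; "wrist_force": force on the tool from outside, world axes, zero at the start; "ft_torque": the same for the moment, N m; "width": finger opening in m.
Only numpy, scipy, OpenCV 4.12 (cv2) and the standard library are available. Lean on these libraries where they do the work, as an engineer would, in place of code of your own. Each camera call takes 0.05 s, during which the arm holds its last target. There are 200 camera calls.

## Working session

There is one attempt and no reset: what is moved stays moved. The work goes in short steps, Python scripts to look and compute and a tool call to move; the robot and the scene stay as the last step left them, time stands still between calls to the robot, and variables do not carry over. Pictures are saved under pics/ and viewed, about 8 in all and at most 12, crops included, and the job is handed in when it is done.

Besides the shell and the picture viewer there is one more tool, called after "Request:" as name(argument=value, ...) on one line, values as JSON. apply_moves: Moves the arm, as the interface text tells. Its arguments: {"type":"object","properties":{"deltas":{"type":"array"},"squeeze":{"type":"number"}},"required":["deltas"]}

```bash
mkdir -p pics; ls
python3 - <<'E'
from bench import ctrl
import cv2,numpy as np
s=ctrl.state(); print({k:np.round(v,3).tolist() for k,v in s.items()})
for n in("scene","top"):
    f=ctrl.grab_frame(n); cv2.imwrite(f"pics/{n}0.png",f["pixels"][:,:,::-1]); np.savez(f"pics/{n}0.npz",**f)
    print(n,f["camera_matrix"].round(1).tolist(),f["R"].round(3).tolist(),f["t"].round(3).tolist())
E
```

```text
pics
{'clock': 0.0, 'joints': [1.204, 0.277, -0.028, 1.268, 0.0, 1.467], 'joint_velocities': [-0.0, 0.0, -0.0, -0.001, 0.0, 0.001], 'tau': [-0.0, -44.551, 29.52, 0.016, -0.0, 0.0], 'tool_pos': [0.163, 0.603, 0.249], 'ee_rot': [0.132, 0.991, -0.001, -0.0], 'wrist_force': [-0.775, -0.021, -0.04], 'ft_torque': [-0.051, 0.045, 0.023], 'width': 0.085}
scene [[522.7, 0.0, 279.2], [0.0, 522.7, 202.0], [0.0, 0.0, 1.0]] [[0.031, 0.999, -0.01], [0.608, -0.027, -0.794], [-0.793, 0.019, -0.608]] [-0.068, -0.201, 1.978]
top [[452.7, 0.0, 283.5], [0.0, 452.7, 213.2], [0.0, 0.0, 1.0]] [[0.029, -0.999, -0.013], [-0.995, -0.028, -0.095], [0.095, 0.016, -0.995]] [0.043, 0.498, 1.359]
```

View pics/top0.png

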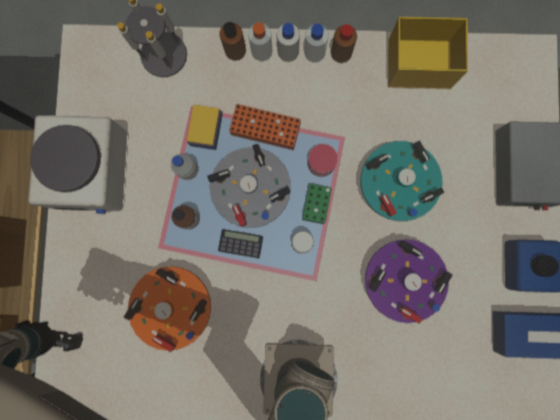

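View pics/scene0.png

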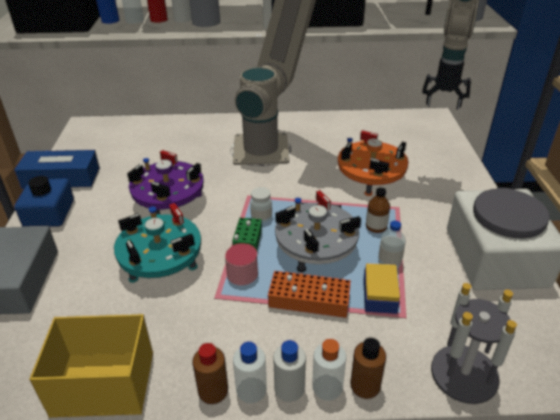

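The top view shows the steel holder at about (250,187) on the blue pad. Its red knob is at (239,214), the opposite knob at (259,155), knob3 or knob1 at (279,194) and (219,176), and the vent at (266,214). Next I'll crop closer and measure.

```bash
cat > h.py <<'E'
import numpy as np,cv2
from bench import ctrl
def load(p): return dict(np.load(p))
def grab(n,p):
    f=ctrl.grab_frame(n); np.savez(p+".npz",**f); cv2.imwrite(p+".png",f["pixels"][:,:,::-1]); return f
def ray(f,uv,z):
    d=np.linalg.solve(f["camera_matrix"],[uv[0],uv[1],1]); d=f["R"].T@d; c=-f["R"].T@f["t"]
    return c+d*(z-c[2])/d[2]
def proj(f,X):
    p=f["camera_matrix"]@(f["R"]@np.asarray(X,float)+f["t"]); return p[:2]/p[2]
def blobs(m,amin=5):
    n,l,s,c=cv2.connectedComponentsWithStats(m.astype(np.uint8)); return [(int(s[i,4]),c[i].round(1).tolist(),l==i) for i in range(1,n) if s[i,4]>=amin]
E
python3 - <<'E'
from h import *
f=load("pics/top0.npz"); im=f["pixels"]
x0,y0,w,h=155,100,195,185
c=cv2.resize(im[y0:y0+h,x0:x0+w],None,fx=4,fy=4,interpolation=cv2.INTER_CUBIC)[:600,:,::-1]
c=cv2.convertScaleAbs(c,alpha=1.4); cv2.imwrite("pics/c0.png",c[:600,:780])
hsv=cv2.cvtColor(im,cv2.COLOR_RGB2HSV); H,S,V=[hsv[...,i].astype(int) for i in range(3)]
roi=np.zeros(H.shape,bool); cv2_m=np.zeros(H.shape,np.uint8); cv2.circle(cv2_m,(250,187),44,1,-1); roi=cv2_m>0
for n,m,z in(("dark",V<70,.128),("red",((H<8)|(H>172))&(S>150),.128),("white",(V>165)&(S<50),.14),("blue",(H>105)&(H<125)&(S>120),.118),("yel",(H>12)&(H<32)&(S>120),.08),("grn",(H>35)&(H<85)&(S>80),.08)):
    for a,cc,l in blobs(m&roi,3): print(n,a,cc,ray(f,cc,z).round(4))
E
```

```text
dark 116 [258.0, 153.9] [0.655 0.133 0.128]
dark 139 [217.7, 176.9] [0.5853 0.2458 0.128 ]
dark 135 [280.8, 193.7] [0.5419 0.0644 0.128 ]
red 53 [240.0, 218.7] [0.4675 0.1775 0.128 ]
blue 31 [264.7, 215.3] [0.48   0.1086 0.118 ]
yel 10 [254.7, 171.1] [0.6139 0.1447 0.08  ]
yel 8 [234.4, 181.8] [0.5803 0.2036 0.08  ]
yel 11 [265.1, 191.2] [0.5547 0.112  0.08  ]
yel 9 [244.7, 201.9] [0.5213 0.171  0.08  ]
```

View pics/c0.png

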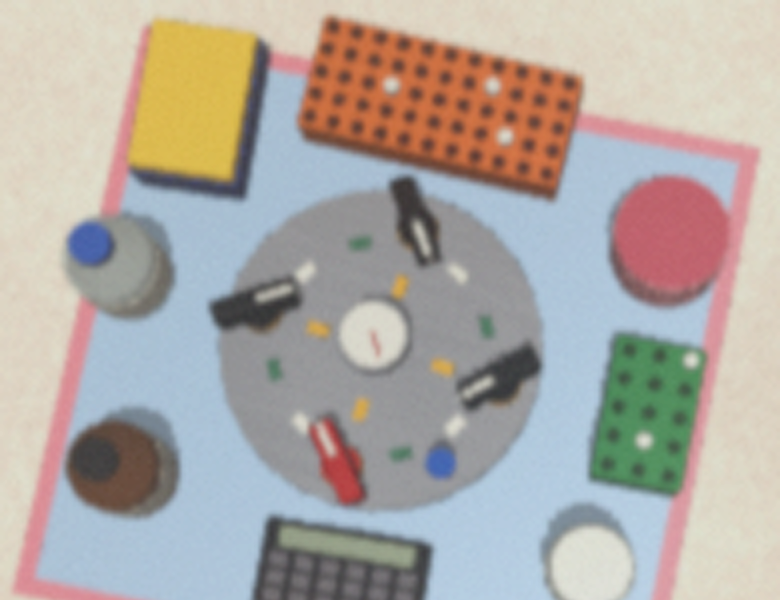

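The crop shows the pointers, the white, yellow and green marks, and the vent at crop (441,462). From the yellow marks, the holder centre is about (0.568, 0.158) with yaw about 164°. I'll move above the centre for one close wrist look.

Request:
apply_moves(deltas=[{"x":-0.042,"y":-0.027,"z":-0.0125},{"x":-0.042,"y":-0.027,"z":-0.0125},{"x":-0.042,"y":-0.027,"z":-0.0125},{"x":-0.042,"y":-0.027,"z":-0.0125},{"x":-0.042,"y":-0.027,"z":-0.0125},{"x":-0.042,"y":-0.027,"z":-0.0125},{"x":-0.042,"y":-0.027,"z":-0.0125},{"x":-0.042,"y":-0.027,"z":-0.0125}])

```text
invalid input
```

Request:
apply_moves(deltas=[{"x":-0.042,"y":-0.027},{"x":-0.042,"y":-0.027},{"x":-0.042,"y":-0.027},{"x":-0.042,"y":-0.027},{},{}])

```text
invalid input
```

Run:
```python
from h import *
f=grab("wrist","pics/w1"); s=ctrl.state(); print(s["clock"],np.round(s["tool_pos"],4),np.round(s["ee_rot"],4),s["joints"])
print((-f["R"].T@f["t"]).round(3),f["R"][2].round(3))
C=[.5676,.1578,.08]; print(proj(f,C))
```

```text
0.15 [0.1628 0.6028 0.2494] [ 1.315e-01  9.913e-01 -9.000e-04 -2.000e-04] [ 1.20358513e+00  2.77023595e-01 -2.75552355e-02  1.26801639e+00
 -9.06871583e-06  1.46741480e+00]
[0.088 0.622 0.373] [ 0.286 -0.079 -0.955]
[ 54.94779481 541.29825297]
```

View pics/w1.png

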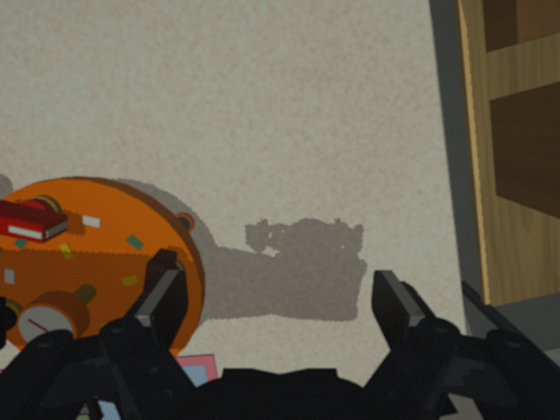

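The move format was refused and nothing moved. The wrist picture shows only the orange look-alike. I'll retry with full rows.

Request:
apply_moves(deltas=[{"rx":0,"ry":0,"rz":0,"x":-0.042,"y":-0.027,"z":-0.0125,"gripper":0.085},{"rx":0,"ry":0,"rz":0,"x":-0.042,"y":-0.027,"z":-0.0125,"gripper":0.085},{"rx":0,"ry":0,"rz":0,"x":-0.042,"y":-0.027,"z":-0.0125,"gripper":0.085},{"rx":0,"ry":0,"rz":0,"x":-0.042,"y":-0.027,"z":-0.0125,"gripper":0.085},{"rx":0,"ry":0,"rz":0,"x":-0.042,"y":-0.027,"z":-0.0125,"gripper":0.085},{"rx":0,"ry":0,"rz":0,"x":-0.042,"y":-0.027,"z":-0.0125,"gripper":0.085},{"rx":0,"ry":0,"rz":0,"x":-0.042,"y":-0.027,"z":-0.0125,"gripper":0.085},{"rx":0,"ry":0,"rz":0,"x":-0.042,"y":-0.027,"z":-0.0125,"gripper":0.085}], squeeze=60)

```text
clock: 1.15
tool_pos: [0.4317, 0.3058, 0.3504]
ee_rot: [0.131, 0.991, -0.0, -0.0]
wrist_force: [1.1, 0.3, 0.0]
width: 0.0849
```

Request:
apply_moves(deltas=[{"rx":0,"ry":0,"rz":0,"x":-0.042,"y":-0.027,"z":0,"gripper":0.085},{"rx":0,"ry":0,"rz":0,"x":-0.042,"y":-0.027,"z":0,"gripper":0.085},{"rx":0,"ry":0,"rz":0,"x":-0.042,"y":-0.027,"z":0,"gripper":0.085},{"rx":0,"ry":0,"rz":0,"x":-0.042,"y":-0.027,"z":0,"gripper":0.085},{"rx":0,"ry":0,"rz":0,"x":0,"y":0,"z":0,"gripper":0.085},{"rx":0,"ry":0,"rz":0,"x":0,"y":0,"z":0,"gripper":0.085}])

```text
clock: 1.9
tool_pos: [0.5646, 0.1591, 0.3498]
ee_rot: [0.132, 0.991, 0.0, -0.001]
wrist_force: [-0.2, -0.1, -0.3]
width: 0.0851
```

Run:
```python
from h import *
f=grab("wrist","pics/w2"); s=ctrl.state(); print(s["clock"],np.round(s["tool_pos"],4),np.round(s["ee_rot"],4),np.round(s["joints"],3))
print(proj(f,[.5676,.1578,.08]))
for d in(164.2,254.2,344.2,74.2):
    a=np.radians(d); print(proj(f,[.5676+.092*np.cos(a),.1578+.092*np.sin(a),.128]).round(0))
```

```text
1.95 [0.5644 0.1596 0.3501] [ 1.313e-01  9.913e-01  0.000e+00 -5.000e-04] [0.165 0.174 0.053 1.45  0.    0.429]
[279.6808707  181.81969222]
[281. 103.]
[198. 190.]
[279. 265.]
[362. 191.]
```

View pics/w2.png

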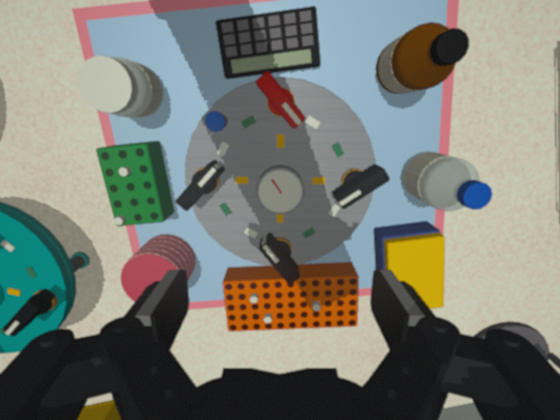

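The wrist view shows all four knobs. Red is at (281,103), knob2 at (279,262), knob1 at (200,185) and knob3 at (360,187). The gauge is at (281,189) and the vent at (215,121). Next I'll measure the wing axes and pointer lines.

```bash
cat > m.py <<'E'
from h import *
def measure(f,pad=0.0,C0=(.5676,.1578),yaw=164.2,verbose=1):
    im=f["pixels"]; hsv=cv2.cvtColor(im,cv2.COLOR_RGB2HSV); H,S,V=[hsv[...,i].astype(int) for i in range(3)]
    zc=.08+pad; zt=zc+.048
    m0=np.zeros(H.shape,np.uint8); c=proj(f,[*C0,zc]); r=np.linalg.norm(proj(f,[C0[0]+.06,C0[1],zc])-c); cv2.circle(m0,tuple(int(v) for v in c),int(r),1,-1)
    Y=[ray(f,cc,zc)[:2] for a,cc,_ in blobs((H>12)&(H<32)&(S>110)&(m0>0),12)]
    print("yellow",np.round(Y,4).tolist(),"mean",np.mean(Y,0).round(4))
    for k in range(4):
        d=np.radians(yaw+90*k); P=np.array([C0[0]+.092*np.cos(d),C0[1]+.092*np.sin(d)])
        m=np.zeros(H.shape,np.uint8); u=proj(f,[*P,zt]); r=np.linalg.norm(proj(f,[P[0]+.04,P[1],zt])-u)
        cv2.circle(m,tuple(int(v) for v in u),int(r),1,-1)
        w=(((H<8)|(H>172))&(S>140)) if k==0 else (V<75)
        bl=max(blobs(w&(m>0)),key=lambda b:b[0]); mm=cv2.morphologyEx(bl[2].astype(np.uint8),cv2.MORPH_CLOSE,np.ones((9,9)))
        ys,xs=np.nonzero(mm); rc=cv2.minAreaRect(np.c_[xs,ys].astype(np.float32)); b=cv2.boxPoints(rc)
        q=np.array([ray(f,p,zt)[:2] for p in b]); e=[q[1]-q[0],q[2]-q[1]]; L=[np.linalg.norm(v) for v in e]; v=e[int(np.argmax(L))]
        aw=np.degrees(np.arctan2(v[1],v[0]))%180
        # pointer line: bright pixels inside the filled wing
        pm=(mm>0)&(V>110)&(S<110); pc=None
        ang0=(yaw+90*k+180+60)
        out=f"knob{k} P={P.round(4)} rectc={q.mean(0).round(4)} size={np.round(sorted(L),3)} wing={aw:.1f}"
        n=(ang0-aw+90)%180-90; out+=f" q_wing={n:.1f} (mod180)"
        if pm.sum()>5:
            ys,xs=np.nonzero(pm); g=np.array([ray(f,p,zt)[:2] for p in np.c_[xs,ys]]); g0=g.mean(0); ev=np.linalg.svd(g-g0)[2][0]
            ap=np.degrees(np.arctan2(*(g0-P)[::-1])); out+=f" ptr c={g0.round(4)} q_c={(ang0-ap+180)%360-180:.1f} q_line={((ang0-np.degrees(np.arctan2(ev[1],ev[0])))+90)%180-90:.1f}"
        print(out)
E
python3 - <<'E'
from m import *
measure(load("pics/w2.npz")); measure(load("pics/top0.npz"))
E
```

```text
yellow [[0.5206, 0.171], [0.5526, 0.112], [0.5779, 0.204], [0.6139, 0.1451]] mean [0.5662 0.158 ]
knob0 P=[0.4791 0.1828] rectc=[0.4759 0.1823] size=[0.025 0.06 ] wing=31.9 q_wing=12.3 (mod180) ptr c=[0.49   0.1903] q_c=9.8 q_line=18.7
knob1 P=[0.5426 0.0693] rectc=[0.5389 0.0737] size=[0.025 0.066] wing=117.8 q_wing=16.4 (mod180) ptr c=[0.5313 0.0838] q_c=6.6 q_line=12.9
knob2 P=[0.6561 0.1328] rectc=[0.6487 0.1395] size=[0.03  0.067] wing=22.4 q_wing=21.8 (mod180) ptr c=[0.6394 0.1268] q_c=24.5 q_line=23.3
knob3 P=[0.5926 0.2463] rectc=[0.5825 0.244 ] size=[0.031 0.06 ] wing=109.9 q_wing=24.3 (mod180) ptr c=[0.5959 0.233 ] q_c=30.6 q_line=23.8
yellow [[0.6133, 0.1453], [0.58, 0.2045], [0.5214, 0.1704]] mean [0.5715 0.1734]
knob0 P=[0.4791 0.1828] rectc=[0.4678 0.1762] size=[0.017 0.034] wing=32.9 q_wing=11.3 (mod180)
knob1 P=[0.5426 0.0693] rectc=[0.5393 0.0671] size=[0.028 0.061] wing=118.4 q_wing=15.8 (mod180) ptr c=[0.5338 0.0834] q_c=12.6 q_line=14.2
knob2 P=[0.6561 0.1328] rectc=[0.6528 0.1327] size=[0.027 0.064] wing=28.0 q_wing=16.2 (mod180) ptr c=[0.6403 0.1268] q_c=23.6 q_line=24.1
knob3 P=[0.5926 0.2463] rectc=[0.5856 0.2422] size=[0.03  0.061] wing=110.2 q_wing=24.0 (mod180) ptr c=[0.5973 0.2324] q_c=25.9 q_line=20.2
```

Starts are roughly 15°, 14°, 23° and 23° for knobs 0 to 3. The pad is thin, with the cover at about z=0.08. I'll approach knob0 with the jaws turned −44°.

Request:
apply_moves(deltas=[{"rx":0,"ry":0,"rz":0,"x":0.0445,"y":0,"z":0,"gripper":0.05},{"rx":0,"ry":0,"rz":0,"x":0.0445,"y":0,"z":0,"gripper":0.05},{"rx":0,"ry":0,"rz":-10.5,"x":0,"y":0,"z":0.045,"gripper":0.05},{"rx":0,"ry":0,"rz":-10.5,"x":0,"y":0,"z":0.045,"gripper":0.05},{"rx":0,"ry":0,"rz":-10.5,"x":0,"y":0,"z":0.045,"gripper":0.05},{"rx":0,"ry":0,"rz":-10.5,"x":0,"y":0,"z":0.045,"gripper":0.05},{"rx":0,"ry":0,"rz":-2,"x":0,"y":0,"z":0,"gripper":0.05},{"rx":0,"ry":0,"rz":0,"x":0,"y":0,"z":0,"gripper":0.05}])

```text
clock: 2.95
tool_pos: [0.4797, 0.1832, 0.172]
ee_rot: [-0.249, 0.969, 0.0, 0.001]
wrist_force: [0.3, 0.3, -0.2]
width: 0.05
```

```bash
cat >> h.py <<'E'
YAW,C=164.2,np.array([.567,.158])
def nav(k,q,s=None,flip=0):
    "shift in tool axes and rz to reach knob k aligned at turn q (deg), TCP z .115"
    s=s or ctrl.state(); e=s["ee_rot"]; p=s["tool_pos"]
    psi=np.degrees(2*np.arctan2(e[1],e[0]))%360
    d=np.radians(YAW+90*k); P=C+.092*np.array([np.cos(d),np.sin(d)])
    a=np.radians(psi); D=P-p[:2]; x=D@[np.cos(a),np.sin(a)]; y=D@[np.sin(a),-np.cos(a)]
    w=YAW+90*k+60-q+180*flip; rz=(psi-w)
    print(f"clock {s['clock']:.2f} z {p[2]:.4f} psi {psi:.1f} x {x:.4f} y {y:.4f} z {p[2]-.115:.4f} rz {(rz+90)%180-90:.1f} or {rz%360:.0f}/{rz%360-360:.0f} width {s['width']:.4f} j6 {np.degrees(s['joints'][5]):.0f} F {np.round(s['wrist_force'],1)}")
E
python3 - <<'E'
from h import *
nav(0,15)
f=grab("wrist","pics/w3")
E
```

```text
clock 2.95 z 0.1720 psi 208.8 x 0.0012 y 0.0004 z 0.0570 rz -0.4 or 360/-0 width 0.0500 j6 -15 F [ 0.3  0.3 -0.2]
```

View pics/w3.png

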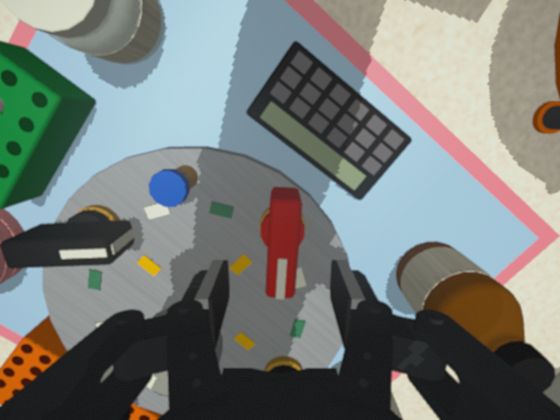

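The red wing is upright at (283,245), centred between the jaws. I'll descend and grip.

Request:
apply_moves(deltas=[{"rx":0,"ry":0,"rz":0,"x":0.001,"y":0,"z":0.029,"gripper":0.05},{"rx":0,"ry":0,"rz":0,"x":0,"y":0,"z":0.028,"gripper":0.05},{"rx":0,"ry":0,"rz":0,"x":0,"y":0,"z":0,"gripper":0.0},{"rx":0,"ry":0,"rz":0,"x":0,"y":0,"z":0,"gripper":0.0},{"rx":0,"ry":0,"rz":0,"x":0,"y":0,"z":0,"gripper":0.0},{"rx":0,"ry":0,"rz":0,"x":0,"y":0,"z":0,"gripper":0.0}], squeeze=60)

```text
clock: 3.75
tool_pos: [0.477, 0.1835, 0.1144]
ee_rot: [-0.25, 0.968, 0.002, -0.001]
wrist_force: [-3.6, 3.4, -4.2]
width: 0.0258
```

Request:
apply_moves(deltas=[{"rx":0,"ry":0,"rz":0,"x":0,"y":0,"z":0,"gripper":0.0},{"rx":0,"ry":0,"rz":0,"x":0,"y":0,"z":0,"gripper":0.0}])

```text
clock: 4.0
tool_pos: [0.477, 0.1835, 0.1144]
ee_rot: [-0.25, 0.968, 0.002, -0.001]
wrist_force: [-3.6, 4.4, -4.3]
width: 0.026
```

The width is 26 mm, not 18 mm. The fingertips are probably closed on the round hub below the wing. I'll open, rise 8 mm and regrip.

Request:
apply_moves(deltas=[{"rx":0,"ry":0,"rz":0,"x":0,"y":0,"z":0,"gripper":0.05},{"rx":0,"ry":0,"rz":0,"x":0,"y":0.001,"z":-0.009,"gripper":0.05},{"rx":0,"ry":0,"rz":0,"x":0,"y":0,"z":0,"gripper":0.0},{"rx":0,"ry":0,"rz":0,"x":0,"y":0,"z":0,"gripper":0.0},{"rx":0,"ry":0,"rz":0,"x":0,"y":0,"z":0,"gripper":0.0},{"rx":0,"ry":0,"rz":0,"x":0,"y":0,"z":0,"gripper":0.0}])

```text
clock: 4.75
tool_pos: [0.4786, 0.1845, 0.124]
ee_rot: [-0.25, 0.968, 0.002, 0.001]
wrist_force: [-2.4, 4.9, 7.1]
width: 0.0171
```

Now 17 mm, so it has the wing. I'll turn 45° clockwise to the yellow mark.

Request:
apply_moves(deltas=[{"rx":0,"ry":0,"rz":9,"x":0,"y":0,"z":0,"gripper":0.0},{"rx":0,"ry":0,"rz":9,"x":0,"y":0,"z":0,"gripper":0.0},{"rx":0,"ry":0,"rz":9,"x":0,"y":0,"z":0,"gripper":0.0},{"rx":0,"ry":0,"rz":9,"x":0,"y":0,"z":0,"gripper":0.0},{"rx":0,"ry":0,"rz":9,"x":0,"y":0,"z":0,"gripper":0.0},{"rx":0,"ry":0,"rz":0,"x":0,"y":0,"z":0,"gripper":0.0},{"rx":0,"ry":0,"rz":0,"x":0,"y":0,"z":0,"gripper":0.0}])

```text
clock: 5.62
tool_pos: [0.4786, 0.1836, 0.124]
ee_rot: [0.14, 0.99, 0.001, 0.001]
wrist_force: [-1.5, 2.5, 7.9]
width: 0.0169
```

Run:
```python
from h import *
nav(0,60)
```

```text
clock 5.62 z 0.1240 psi 163.9 x 0.0000 y -0.0006 z 0.0090 rz -0.3 or 360/-0 width 0.0169 j6 30 F [-1.5  2.5  7.9]
```

Request:
apply_moves(deltas=[{"rx":0,"ry":0,"rz":0,"x":0,"y":0,"z":0,"gripper":0.05},{"rx":0,"ry":0,"rz":0,"x":0,"y":0,"z":0,"gripper":0.05},{"rx":0,"ry":0,"rz":0,"x":0,"y":0,"z":-0.04,"gripper":0.05},{"rx":0,"ry":0,"rz":0,"x":0,"y":0,"z":-0.04,"gripper":0.05},{"rx":0,"ry":0,"rz":0,"x":-0.046,"y":0,"z":0,"gripper":0.05},{"rx":0,"ry":0,"rz":0,"x":-0.046,"y":0,"z":0,"gripper":0.05},{"rx":0,"ry":0,"rz":0,"x":-0.046,"y":0,"z":0,"gripper":0.05},{"rx":0,"ry":0,"rz":0,"x":-0.046,"y":0,"z":0,"gripper":0.05}])

```text
clock: 6.62
tool_pos: [0.6557, 0.131, 0.2017]
ee_rot: [0.14, 0.99, -0.0, -0.0]
wrist_force: [-0.2, -0.1, 0.6]
width: 0.05
```

Request:
apply_moves(deltas=[{"rx":0,"ry":0,"rz":-9.25,"x":0,"y":0,"z":0,"gripper":0.05},{"rx":0,"ry":0,"rz":-9.25,"x":0,"y":0,"z":0,"gripper":0.05},{"rx":0,"ry":0,"rz":-9.25,"x":0,"y":0,"z":0,"gripper":0.05},{"rx":0,"ry":0,"rz":-9.25,"x":0,"y":0,"z":0,"gripper":0.05},{"rx":0,"ry":0,"rz":0,"x":0,"y":0,"z":0,"gripper":0.05}])

```text
clock: 7.25
tool_pos: [0.6543, 0.1315, 0.2016]
ee_rot: [-0.18, 0.984, -0.0, -0.001]
wrist_force: [-0.3, 0.6, 0.9]
width: 0.0501
```

Run:
```python
from h import *
nav(2,23)
f=grab("wrist","pics/w4")
```

```text
clock 7.25 z 0.2016 psi 200.8 x -0.0017 y 0.0009 z 0.0866 rz -0.4 or 180/-180 width 0.0501 j6 -15 F [-0.3  0.6  0.9]
```

View pics/w4.png

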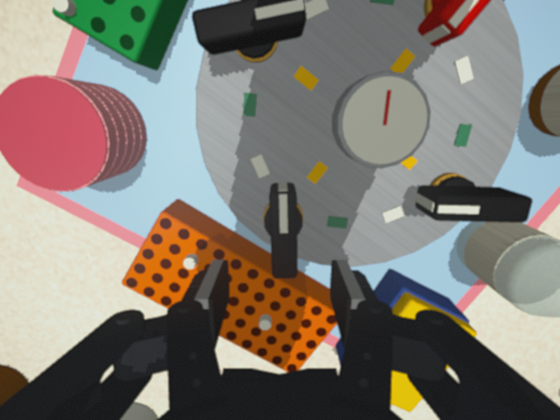

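Knob2 is aligned, with its wing at (284,230) between the jaws. I'll descend, grip, and turn 37° after checking the grip.

Request:
apply_moves(deltas=[{"rx":0,"ry":0,"rz":0,"x":-0.001,"y":0.001,"z":0.026,"gripper":0.05},{"rx":0,"ry":0,"rz":0,"x":0,"y":0,"z":0.026,"gripper":0.05},{"rx":0,"ry":0,"rz":0,"x":0,"y":0,"z":0.026,"gripper":0.05},{"rx":0,"ry":0,"rz":0,"x":0,"y":0,"z":0,"gripper":0.0},{"rx":0,"ry":0,"rz":0,"x":0,"y":0,"z":0,"gripper":0.0},{"rx":0,"ry":0,"rz":0,"x":0,"y":0,"z":0,"gripper":0.0},{"rx":0,"ry":0,"rz":0,"x":0,"y":0,"z":0,"gripper":0.0}])

```text
clock: 8.18
tool_pos: [0.6543, 0.1343, 0.1245]
ee_rot: [-0.181, 0.983, 0.001, -0.0]
wrist_force: [-1.2, 4.7, -4.4]
width: 0.0168
```

Request:
apply_moves(deltas=[{"rx":0,"ry":0,"rz":9.25,"x":0,"y":0,"z":0,"gripper":0.0},{"rx":0,"ry":0,"rz":9.25,"x":0,"y":0,"z":0,"gripper":0.0},{"rx":0,"ry":0,"rz":9.25,"x":0,"y":0,"z":0,"gripper":0.0},{"rx":0,"ry":0,"rz":9.25,"x":0,"y":0,"z":0,"gripper":0.0},{"rx":0,"ry":0,"rz":0,"x":0,"y":0,"z":0,"gripper":0.0},{"rx":0,"ry":0,"rz":0,"x":0,"y":0,"z":0,"gripper":0.0}])

```text
clock: 8.93
tool_pos: [0.6542, 0.1346, 0.1245]
ee_rot: [0.14, 0.99, 0.001, -0.001]
wrist_force: [-2.2, 5.4, -4.2]
width: 0.0169
```

Run:
```python
from h import *
nav(2,60); nav(1,14); nav(3,23)
```

```text
clock 8.93 z 0.1245 psi 163.9 x -0.0017 y -0.0012 z 0.0095 rz -0.3 or 180/-180 width 0.0169 j6 22 F [-2.2  5.4 -4.2]
clock 8.93 z 0.1245 psi 163.9 x 0.0898 y -0.0937 z 0.0095 rz 43.7 or 224/-136 width 0.0169 j6 22 F [-2.2  5.4 -4.2]
clock 8.93 z 0.1245 psi 163.9 x 0.0908 y 0.0903 z 0.0095 rz 52.7 or 53/-307 width 0.0169 j6 22 F [-2.2  5.4 -4.2]
```

Knob2 is at yellow. Next is knob1.

Request:
apply_moves(deltas=[{"rx":0,"ry":0,"rz":0,"x":0,"y":0,"z":0,"gripper":0.05},{"rx":0,"ry":0,"rz":0,"x":0,"y":0,"z":0,"gripper":0.05},{"rx":0,"ry":0,"rz":0,"x":0,"y":0,"z":-0.04,"gripper":0.05},{"rx":0,"ry":0,"rz":0,"x":0,"y":0,"z":-0.04,"gripper":0.05},{"rx":0,"ry":0,"rz":0,"x":0.03,"y":-0.031,"z":0,"gripper":0.05},{"rx":0,"ry":0,"rz":0,"x":0.03,"y":-0.031,"z":0,"gripper":0.05},{"rx":0,"ry":0,"rz":0,"x":0.03,"y":-0.031,"z":0,"gripper":0.05}])

```text
clock: 9.8
tool_pos: [0.5428, 0.0676, 0.2057]
ee_rot: [0.14, 0.99, -0.0, 0.002]
wrist_force: [1.2, 1.0, 0.1]
width: 0.0501
```

Request:
apply_moves(deltas=[{"rx":0,"ry":0,"rz":8.8,"x":0,"y":0,"z":0,"gripper":0.05},{"rx":0,"ry":0,"rz":8.8,"x":0,"y":0,"z":0,"gripper":0.05},{"rx":0,"ry":0,"rz":8.8,"x":0,"y":0,"z":0,"gripper":0.05},{"rx":0,"ry":0,"rz":8.8,"x":0,"y":0,"z":0,"gripper":0.05},{"rx":0,"ry":0,"rz":8.8,"x":0,"y":0,"z":0,"gripper":0.05},{"rx":0,"ry":0,"rz":0,"x":0,"y":0,"z":0,"gripper":0.05}])

```text
clock: 10.55
tool_pos: [0.5436, 0.0682, 0.2054]
ee_rot: [0.5, 0.866, 0.0, 0.001]
wrist_force: [-0.0, -0.4, -0.3]
width: 0.0499
```

Run:
```python
from h import *
nav(1,14)
f=grab("wrist","pics/w5")
```

```text
clock 10.55 z 0.2054 psi 120.0 x 0.0019 y -0.0008 z 0.0904 rz -0.2 or 180/-180 width 0.0499 j6 60 F [-0.  -0.4 -0.3]
```

View pics/w5.png

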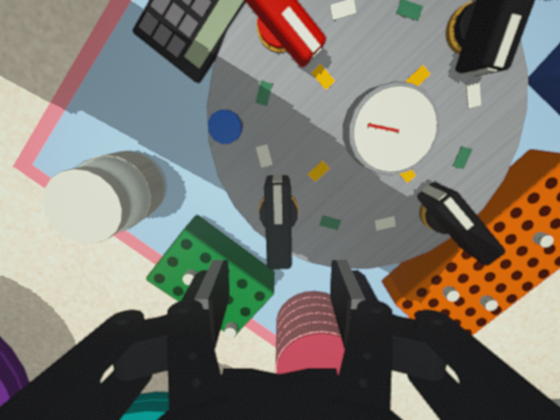

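Knob1 is aligned, with its wing at (279,222). Knobs 0 and 2 now point at the yellow marks beside the gauge.

Request:
apply_moves(deltas=[{"rx":0,"ry":0,"rz":0,"x":0.001,"y":-0.001,"z":0.027,"gripper":0.05},{"rx":0,"ry":0,"rz":0,"x":0,"y":0,"z":0.027,"gripper":0.05},{"rx":0,"ry":0,"rz":0,"x":0,"y":0,"z":0.027,"gripper":0.05},{"rx":0,"ry":0,"rz":0,"x":0,"y":0,"z":0,"gripper":0.0},{"rx":0,"ry":0,"rz":0,"x":0,"y":0,"z":0,"gripper":0.0},{"rx":0,"ry":0,"rz":0,"x":0,"y":0,"z":0,"gripper":0.0},{"rx":0,"ry":0,"rz":0,"x":0,"y":0,"z":0,"gripper":0.0}])

```text
clock: 11.48
tool_pos: [0.5422, 0.0691, 0.1242]
ee_rot: [0.501, 0.866, 0.0, 0.001]
wrist_force: [0.9, 0.6, -1.2]
width: 0.0168
```

Request:
apply_moves(deltas=[{"rx":0,"ry":0,"rz":9.2,"x":0,"y":0,"z":0,"gripper":0.0},{"rx":0,"ry":0,"rz":9.2,"x":0,"y":0,"z":0,"gripper":0.0},{"rx":0,"ry":0,"rz":9.2,"x":0,"y":0,"z":0,"gripper":0.0},{"rx":0,"ry":0,"rz":9.2,"x":0,"y":0,"z":0,"gripper":0.0},{"rx":0,"ry":0,"rz":9.2,"x":0,"y":0,"z":0,"gripper":0.0},{"rx":0,"ry":0,"rz":0,"x":0,"y":0,"z":0,"gripper":0.0},{"rx":0,"ry":0,"rz":0,"x":0,"y":0,"z":0,"gripper":0.0}])

```text
clock: 12.35
tool_pos: [0.5409, 0.069, 0.1241]
ee_rot: [0.799, 0.602, -0.0, -0.0]
wrist_force: [-5.0, 0.9, 5.9]
width: 0.0169
```

Run:
```python
from h import *
nav(1,60); nav(3,23)
```

```text
clock 12.35 z 0.1241 psi 74.0 x 0.0008 y 0.0009 z 0.0091 rz -0.2 or 180/-180 width 0.0169 j6 106 F [-5.   0.9  5.9]
clock 12.35 z 0.1241 psi 74.0 x 0.1848 y 0.0003 z 0.0091 rz -37.2 or 323/-37 width 0.0169 j6 106 F [-5.   0.9  5.9]
```

Knob1 is at yellow. I'll cross to knob3 above the gauge: x +0.184, rz −37.

Request:
apply_moves(deltas=[{"rx":0,"ry":0,"rz":0,"x":0,"y":0,"z":0,"gripper":0.05},{"rx":0,"ry":0,"rz":0,"x":0,"y":0,"z":0,"gripper":0.05},{"rx":0,"ry":0,"rz":0,"x":0,"y":0,"z":-0.04,"gripper":0.05},{"rx":0,"ry":0,"rz":0,"x":0,"y":0,"z":-0.04,"gripper":0.05},{"rx":0,"ry":0,"rz":0,"x":0.046,"y":0,"z":0,"gripper":0.05},{"rx":0,"ry":0,"rz":0,"x":0.046,"y":0,"z":0,"gripper":0.05},{"rx":0,"ry":0,"rz":0,"x":0.046,"y":0,"z":0,"gripper":0.05},{"rx":0,"ry":0,"rz":0,"x":0.046,"y":0,"z":0,"gripper":0.05}])

```text
clock: 13.35
tool_pos: [0.5936, 0.2472, 0.2035]
ee_rot: [0.799, 0.601, 0.001, 0.0]
wrist_force: [0.4, -0.8, -0.1]
width: 0.0499
```

Request:
apply_moves(deltas=[{"rx":0,"ry":0,"rz":-9.3,"x":0,"y":0,"z":0,"gripper":0.05},{"rx":0,"ry":0,"rz":-9.3,"x":0,"y":0,"z":0,"gripper":0.05},{"rx":0,"ry":0,"rz":-9.3,"x":0,"y":0,"z":0,"gripper":0.05},{"rx":0,"ry":0,"rz":-9.3,"x":0,"y":0,"z":0,"gripper":0.05},{"rx":0,"ry":0,"rz":0,"x":0,"y":0,"z":0,"gripper":0.05}])

```text
clock: 13.98
tool_pos: [0.593, 0.2458, 0.2032]
ee_rot: [0.566, 0.824, 0.0, 0.0]
wrist_force: [-0.1, 0.1, -0.9]
width: 0.0501
```

Run:
```python
from h import *
nav(3,23)
f=grab("wrist","pics/w6")
```

```text
clock 13.97 z 0.2032 psi 111.0 x 0.0010 y -0.0007 z 0.0882 rz -0.2 or 360/-0 width 0.0501 j6 86 F [-0.1  0.1 -0.9]
```

View pics/w6.png

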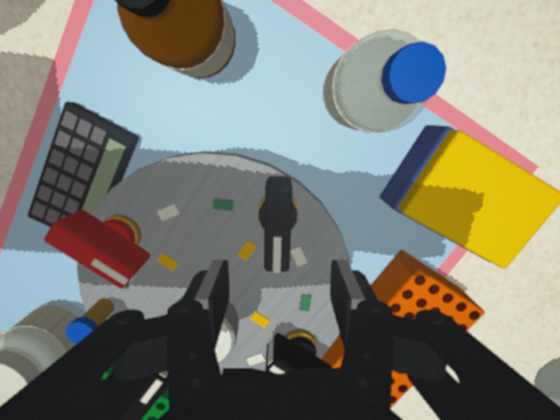

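Knob3 is aligned, with its wing at (277,222). I'll descend, grip and turn 37°.

Request:
apply_moves(deltas=[{"rx":0,"ry":0,"rz":0,"x":0.001,"y":-0.001,"z":0.026,"gripper":0.05},{"rx":0,"ry":0,"rz":0,"x":0,"y":0,"z":0.026,"gripper":0.05},{"rx":0,"ry":0,"rz":0,"x":0,"y":0,"z":0.027,"gripper":0.05},{"rx":0,"ry":0,"rz":0,"x":0,"y":0,"z":0,"gripper":0.0},{"rx":0,"ry":0,"rz":0,"x":0,"y":0,"z":0,"gripper":0.0},{"rx":0,"ry":0,"rz":0,"x":0,"y":0,"z":0,"gripper":0.0},{"rx":0,"ry":0,"rz":0,"x":0,"y":0,"z":0,"gripper":0.0}])

```text
clock: 14.9
tool_pos: [0.5914, 0.2463, 0.1249]
ee_rot: [0.566, 0.824, 0.0, 0.0]
wrist_force: [-0.7, -0.6, -2.5]
width: 0.0171
```

Request:
apply_moves(deltas=[{"rx":0,"ry":0,"rz":9.25,"x":0,"y":0,"z":0,"gripper":0.0},{"rx":0,"ry":0,"rz":9.25,"x":0,"y":0,"z":0,"gripper":0.0},{"rx":0,"ry":0,"rz":9.25,"x":0,"y":0,"z":0,"gripper":0.0},{"rx":0,"ry":0,"rz":9.25,"x":0,"y":0,"z":0,"gripper":0.0},{"rx":0,"ry":0,"rz":0,"x":0,"y":0,"z":0,"gripper":0.0},{"rx":0,"ry":0,"rz":0,"x":0,"y":0,"z":0,"gripper":0.0}])

```text
clock: 15.65
tool_pos: [0.5904, 0.2463, 0.1249]
ee_rot: [0.798, 0.603, -0.001, -0.0]
wrist_force: [-5.1, -0.8, 3.4]
width: 0.0166
```

Run:
```python
from h import *
nav(3,60); nav(0,60)
```

```text
clock 15.65 z 0.1249 psi 74.2 x 0.0007 y 0.0015 z 0.0099 rz 0.0 or 0/-360 width 0.0166 j6 123 F [-5.1 -0.8  3.4]
clock 15.65 z 0.1249 psi 74.2 x -0.0913 y -0.0905 z 0.0099 rz -90.0 or 270/-90 width 0.0166 j6 123 F [-5.1 -0.8  3.4]
```

Request:
apply_moves(deltas=[{"rx":0,"ry":0,"rz":0,"x":0,"y":0,"z":0,"gripper":0.05},{"rx":0,"ry":0,"rz":0,"x":0,"y":0,"z":0,"gripper":0.05},{"rx":0,"ry":0,"rz":0,"x":0,"y":0,"z":-0.04,"gripper":0.05},{"rx":0,"ry":0,"rz":0,"x":0,"y":0,"z":-0.04,"gripper":0.05},{"rx":0,"ry":0,"rz":0,"x":-0.03,"y":-0.03,"z":-0.04,"gripper":0.05},{"rx":0,"ry":0,"rz":0,"x":-0.03,"y":-0.03,"z":0,"gripper":0.05},{"rx":0,"ry":0,"rz":0,"x":-0.03,"y":-0.03,"z":0,"gripper":0.05},{"rx":0,"ry":0,"rz":-10,"x":0,"y":0,"z":0,"gripper":0.05}])

```text
clock: 16.65
tool_pos: [0.4778, 0.1834, 0.2447]
ee_rot: [0.741, 0.672, -0.0, 0.0]
wrist_force: [1.3, 0.7, 0.2]
width: 0.0501
```

Request:
apply_moves(deltas=[{"rx":0,"ry":0,"rz":-10,"x":0,"y":0,"z":0,"gripper":0.05},{"rx":0,"ry":0,"rz":-10,"x":0,"y":0,"z":0,"gripper":0.05},{"rx":0,"ry":0,"rz":-10,"x":0,"y":0,"z":0,"gripper":0.05},{"rx":0,"ry":0,"rz":-10,"x":0,"y":0,"z":0,"gripper":0.05},{"rx":0,"ry":0,"rz":-10,"x":0,"y":0,"z":0,"gripper":0.05},{"rx":0,"ry":0,"rz":-10,"x":0,"y":0,"z":0,"gripper":0.05},{"rx":0,"ry":0,"rz":-10,"x":0,"y":0,"z":0,"gripper":0.05},{"rx":0,"ry":0,"rz":-10,"x":0,"y":0,"z":0,"gripper":0.05}])

```text
clock: 17.65
tool_pos: [0.481, 0.1846, 0.245]
ee_rot: [0.135, 0.991, 0.0, 0.001]
wrist_force: [0.3, 0.1, -0.4]
width: 0.0499
```

Run:
```python
from m import *
nav(0,60)
f=grab("wrist","pics/w7")
measure(f,0)
```

```text
clock 17.65 z 0.2450 psi 164.5 x 0.0021 y -0.0022 z 0.1300 rz 0.3 or 0/-360 width 0.0499 j6 29 F [ 0.3  0.1 -0.4]
yellow [[0.5616, 0.1595], [0.5546, 0.1141], [0.579, 0.2012]] mean [0.5651 0.1583]
knob0 P=[0.4791 0.1828] rectc=[0.4743 0.1841] size=[0.024 0.064] wing=165.1 q_wing=59.1 (mod180) ptr c=[0.4967 0.177 ] q_c=62.5 q_line=61.3
knob1 P=[0.5426 0.0693] rectc=[0.5457 0.0682] size=[0.068 0.073] wing=170.6 q_wing=-36.4 (mod180) ptr c=[0.5418 0.099 ] q_c=42.8 q_line=-48.1
knob2 P=[0.6561 0.1328] rectc=[0.6536 0.1332] size=[0.058 0.068] wing=162.6 q_wing=61.6 (mod180) ptr c=[0.6269 0.1414] q_c=60.8 q_line=56.4
knob3 P=[0.5926 0.2463] rectc=[0.5952 0.2451] size=[0.065 0.066] wing=150.2 q_wing=-16.0 (mod180) ptr c=[0.577  0.2248] q_c=80.2 q_line=-12.9
```

View pics/w7.png

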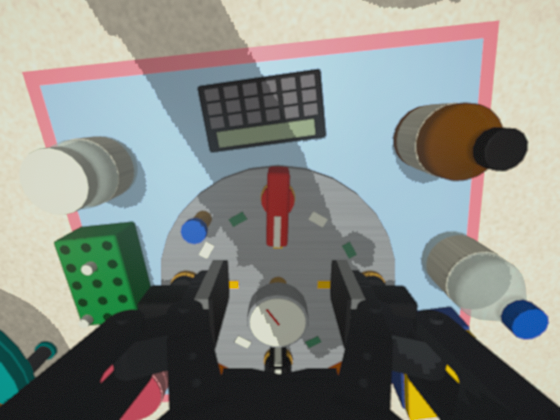

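Knob0's pointer is at yellow (q≈60°), and so is knob2's, seen at (278,355). Knobs 1 and 3 are hidden behind the fingers. Now the second pass, starting with knob0.

Request:
apply_moves(deltas=[{"rx":0,"ry":0,"rz":0,"x":0.002,"y":-0.0015,"z":0.04,"gripper":0.05},{"rx":0,"ry":0,"rz":0,"x":0,"y":0,"z":0.04,"gripper":0.05},{"rx":0,"ry":0,"rz":0,"x":0,"y":0,"z":0.041,"gripper":0.05},{"rx":0,"ry":0,"rz":0,"x":0,"y":0,"z":0,"gripper":0.0},{"rx":0,"ry":0,"rz":0,"x":0,"y":0,"z":0,"gripper":0.0},{"rx":0,"ry":0,"rz":0,"x":0,"y":0,"z":0,"gripper":0.0},{"rx":0,"ry":0,"rz":0,"x":0,"y":0,"z":0,"gripper":0.0}])

```text
clock: 18.58
tool_pos: [0.4785, 0.1837, 0.1245]
ee_rot: [0.139, 0.99, 0.0, 0.001]
wrist_force: [-0.3, -0.5, -0.6]
width: 0.0165
```

Request:
apply_moves(deltas=[{"rx":0,"ry":0,"rz":10,"x":0,"y":0,"z":0,"gripper":0.0},{"rx":0,"ry":0,"rz":10,"x":0,"y":0,"z":0,"gripper":0.0},{"rx":0,"ry":0,"rz":10,"x":0,"y":0,"z":0,"gripper":0.0},{"rx":0,"ry":0,"rz":10,"x":0,"y":0,"z":0,"gripper":0.0},{"rx":0,"ry":0,"rz":10,"x":0,"y":0,"z":0,"gripper":0.0},{"rx":0,"ry":0,"rz":8,"x":0,"y":0,"z":0,"gripper":0.0},{"rx":0,"ry":0,"rz":3,"x":0,"y":0,"z":0,"gripper":0.0},{"rx":0,"ry":0,"rz":0,"x":0,"y":0,"z":0,"gripper":0.0}])

```text
clock: 19.58
tool_pos: [0.4778, 0.1829, 0.1245]
ee_rot: [0.621, 0.784, -0.001, 0.001]
wrist_force: [-2.3, -4.8, 3.1]
width: 0.017
```

Run:
```python
from h import *
nav(0,120); nav(2,60); print(np.round(ctrl.state()["ft_torque"],2))
```

```text
clock 19.57 z 0.1245 psi 103.3 x 0.0000 y 0.0007 z 0.0095 rz -0.9 or 359/-1 width 0.0170 j6 91 F [-2.3 -4.8  3.1]
clock 19.57 z 0.1245 psi 103.3 x -0.0893 y 0.1615 z 0.0095 rz -60.9 or 119/-241 width 0.0170 j6 91 F [-2.3 -4.8  3.1]
[-0.94  0.61  1.07]
```

The 1.07 N m moment shows knob0 is against its stop. Next is knob2.

Request:
apply_moves(deltas=[{"rx":0,"ry":0,"rz":0,"x":0,"y":0,"z":0,"gripper":0.05},{"rx":0,"ry":0,"rz":0,"x":0,"y":0,"z":0,"gripper":0.05},{"rx":0,"ry":0,"rz":0,"x":0,"y":0,"z":-0.04,"gripper":0.05},{"rx":0,"ry":0,"rz":0,"x":0,"y":0,"z":-0.04,"gripper":0.05},{"rx":0,"ry":0,"rz":0,"x":-0.022,"y":0.04,"z":0,"gripper":0.05},{"rx":0,"ry":0,"rz":0,"x":-0.022,"y":0.04,"z":0,"gripper":0.05},{"rx":0,"ry":0,"rz":0,"x":-0.022,"y":0.04,"z":0,"gripper":0.05},{"rx":0,"ry":0,"rz":0,"x":-0.022,"y":0.04,"z":0,"gripper":0.05}])

```text
clock: 20.58
tool_pos: [0.6555, 0.134, 0.2036]
ee_rot: [0.622, 0.783, 0.001, 0.0]
wrist_force: [0.0, -0.7, 0.4]
width: 0.0501
```

Request:
apply_moves(deltas=[{"rx":0,"ry":0,"rz":-10.2,"x":0,"y":0,"z":0,"gripper":0.05},{"rx":0,"ry":0,"rz":-10.2,"x":0,"y":0,"z":0,"gripper":0.05},{"rx":0,"ry":0,"rz":-10.2,"x":0,"y":0,"z":0,"gripper":0.05},{"rx":0,"ry":0,"rz":-10.2,"x":0,"y":0,"z":0,"gripper":0.05},{"rx":0,"ry":0,"rz":-10.2,"x":0,"y":0,"z":0,"gripper":0.05},{"rx":0,"ry":0,"rz":-10,"x":0,"y":0,"z":0,"gripper":0.05},{"rx":0,"ry":0,"rz":0,"x":0,"y":0,"z":0,"gripper":0.05}])

```text
clock: 21.45
tool_pos: [0.654, 0.1343, 0.2034]
ee_rot: [0.14, 0.99, 0.0, 0.0]
wrist_force: [-0.8, -0.6, -0.2]
width: 0.0499
```

Run:
```python
from h import *
nav(2,60)
```

```text
clock 21.45 z 0.2034 psi 163.9 x -0.0019 y -0.0009 z 0.0884 rz -0.3 or 180/-180 width 0.0499 j6 22 F [-0.8 -0.6 -0.2]
```

Request:
apply_moves(deltas=[{"rx":0,"ry":0,"rz":0,"x":-0.001,"y":0,"z":0.026,"gripper":0.05},{"rx":0,"ry":0,"rz":0,"x":0,"y":0,"z":0.026,"gripper":0.05},{"rx":0,"ry":0,"rz":0,"x":0,"y":0,"z":0.027,"gripper":0.05},{"rx":0,"ry":0,"rz":0,"x":0,"y":0,"z":0,"gripper":0.0},{"rx":0,"ry":0,"rz":0,"x":0,"y":0,"z":0,"gripper":0.0},{"rx":0,"ry":0,"rz":0,"x":0,"y":0,"z":0,"gripper":0.0},{"rx":0,"ry":0,"rz":0,"x":0,"y":0,"z":0,"gripper":0.0}])

```text
clock: 22.32
tool_pos: [0.6548, 0.1344, 0.1249]
ee_rot: [0.138, 0.99, 0.001, 0.0]
wrist_force: [0.1, 2.9, -3.6]
width: 0.0167
```

Request:
apply_moves(deltas=[{"rx":0,"ry":0,"rz":10,"x":0,"y":0,"z":0,"gripper":0.0},{"rx":0,"ry":0,"rz":10,"x":0,"y":0,"z":0,"gripper":0.0},{"rx":0,"ry":0,"rz":10,"x":0,"y":0,"z":0,"gripper":0.0},{"rx":0,"ry":0,"rz":10,"x":0,"y":0,"z":0,"gripper":0.0},{"rx":0,"ry":0,"rz":10,"x":0,"y":0,"z":0,"gripper":0.0},{"rx":0,"ry":0,"rz":8,"x":0,"y":0,"z":0,"gripper":0.0},{"rx":0,"ry":0,"rz":3,"x":0,"y":0,"z":0,"gripper":0.0},{"rx":0,"ry":0,"rz":0,"x":0,"y":0,"z":0,"gripper":0.0}])

```text
clock: 23.32
tool_pos: [0.6546, 0.1344, 0.125]
ee_rot: [0.621, 0.784, 0.001, 0.0]
wrist_force: [0.1, 2.6, -1.4]
width: 0.0167
```

Run:
```python
from h import *
nav(2,120); nav(1,60); print(np.round(ctrl.state()["ft_torque"],2))
```

```text
clock 23.32 z 0.1250 psi 103.3 x -0.0016 y 0.0005 z 0.0100 rz -0.9 or 179/-181 width 0.0167 j6 83 F [ 0.1  2.6 -1.4]
clock 23.32 z 0.1250 psi 103.3 x -0.0373 y -0.1246 z 0.0100 rz 29.1 or 209/-151 width 0.0167 j6 83 F [ 0.1  2.6 -1.4]
[0.52 0.19 1.01]
```

Knob2 is home too (1.01 N m). For knob1 I'll rotate −151°, which keeps joint 6 in range.

Request:
apply_moves(deltas=[{"rx":0,"ry":0,"rz":0,"x":0,"y":0,"z":0,"gripper":0.05},{"rx":0,"ry":0,"rz":0,"x":0,"y":0,"z":0,"gripper":0.05},{"rx":0,"ry":0,"rz":0,"x":0,"y":0,"z":-0.04,"gripper":0.05},{"rx":0,"ry":0,"rz":0,"x":0,"y":0,"z":-0.04,"gripper":0.05},{"rx":0,"ry":0,"rz":0,"x":-0.0125,"y":-0.0415,"z":0,"gripper":0.05},{"rx":0,"ry":0,"rz":0,"x":-0.0125,"y":-0.0415,"z":0,"gripper":0.05},{"rx":0,"ry":0,"rz":0,"x":-0.0125,"y":-0.0415,"z":0,"gripper":0.05},{"rx":0,"ry":0,"rz":-10,"x":0,"y":0,"z":0,"gripper":0.05}])

```text
clock: 24.32
tool_pos: [0.5385, 0.0676, 0.2044]
ee_rot: [0.55, 0.835, -0.001, -0.001]
wrist_force: [0.4, -0.2, 0.2]
width: 0.0501
```

Request:
apply_moves(deltas=[{"rx":0,"ry":0,"rz":-10,"x":0,"y":0,"z":0,"gripper":0.05},{"rx":0,"ry":0,"rz":-10,"x":0,"y":0,"z":0,"gripper":0.05},{"rx":0,"ry":0,"rz":-10,"x":0,"y":0,"z":0,"gripper":0.05},{"rx":0,"ry":0,"rz":-10,"x":0,"y":0,"z":0,"gripper":0.05},{"rx":0,"ry":0,"rz":-10,"x":0,"y":0,"z":0,"gripper":0.05},{"rx":0,"ry":0,"rz":-10,"x":0,"y":0,"z":0,"gripper":0.05},{"rx":0,"ry":0,"rz":-10,"x":0,"y":0,"z":0,"gripper":0.05},{"rx":0,"ry":0,"rz":-10,"x":0,"y":0,"z":0,"gripper":0.05}])

```text
clock: 25.32
tool_pos: [0.542, 0.0686, 0.205]
ee_rot: [-0.116, 0.993, -0.0, 0.001]
wrist_force: [0.5, -0.2, -0.5]
width: 0.0499
```

Request:
apply_moves(deltas=[{"rx":0,"ry":0,"rz":-10,"x":0,"y":0,"z":0,"gripper":0.05},{"rx":0,"ry":0,"rz":-10,"x":0,"y":0,"z":0,"gripper":0.05},{"rx":0,"ry":0,"rz":-10,"x":0,"y":0,"z":0,"gripper":0.05},{"rx":0,"ry":0,"rz":-10,"x":0,"y":0,"z":0,"gripper":0.05},{"rx":0,"ry":0,"rz":-10,"x":0,"y":0,"z":0,"gripper":0.05},{"rx":0,"ry":0,"rz":-10,"x":0,"y":0,"z":0,"gripper":0.05},{"rx":0,"ry":0,"rz":-1,"x":0,"y":0,"z":0,"gripper":0.05},{"rx":0,"ry":0,"rz":0,"x":0,"y":0,"z":0,"gripper":0.05}])

```text
clock: 26.32
tool_pos: [0.5418, 0.0689, 0.2046]
ee_rot: [-0.601, 0.799, -0.0, 0.0]
wrist_force: [0.1, -0.1, 0.6]
width: 0.05
```

Run:
```python
from h import *
nav(1,60)
```

```text
clock 26.32 z 0.2046 psi 253.9 x -0.0006 y 0.0000 z 0.0896 rz -0.3 or 360/-0 width 0.0500 j6 -73 F [ 0.1 -0.1  0.6]
```

Request:
apply_moves(deltas=[{"rx":0,"ry":0,"rz":0,"x":0,"y":0,"z":0.027,"gripper":0.05},{"rx":0,"ry":0,"rz":0,"x":0,"y":0,"z":0.027,"gripper":0.05},{"rx":0,"ry":0,"rz":0,"x":0,"y":0,"z":0.026,"gripper":0.05},{"rx":0,"ry":0,"rz":0,"x":0,"y":0,"z":0,"gripper":0.0},{"rx":0,"ry":0,"rz":0,"x":0,"y":0,"z":0,"gripper":0.0},{"rx":0,"ry":0,"rz":0,"x":0,"y":0,"z":0,"gripper":0.0},{"rx":0,"ry":0,"rz":0,"x":0,"y":0,"z":0,"gripper":0.0}])

```text
clock: 27.2
tool_pos: [0.5411, 0.0693, 0.1249]
ee_rot: [-0.602, 0.798, 0.0, -0.0]
wrist_force: [-4.1, 1.1, 1.9]
width: 0.017
```

Request:
apply_moves(deltas=[{"rx":0,"ry":0,"rz":10,"x":0,"y":0,"z":0,"gripper":0.0},{"rx":0,"ry":0,"rz":10,"x":0,"y":0,"z":0,"gripper":0.0},{"rx":0,"ry":0,"rz":10,"x":0,"y":0,"z":0,"gripper":0.0},{"rx":0,"ry":0,"rz":10,"x":0,"y":0,"z":0,"gripper":0.0},{"rx":0,"ry":0,"rz":10,"x":0,"y":0,"z":0,"gripper":0.0},{"rx":0,"ry":0,"rz":8,"x":0,"y":0,"z":0,"gripper":0.0},{"rx":0,"ry":0,"rz":3,"x":0,"y":0,"z":0,"gripper":0.0},{"rx":0,"ry":0,"rz":0,"x":0,"y":0,"z":0,"gripper":0.0}])

```text
clock: 28.2
tool_pos: [0.5401, 0.0702, 0.125]
ee_rot: [-0.116, 0.993, 0.001, -0.001]
wrist_force: [-6.7, 3.7, 4.9]
width: 0.0169
```

Run:
```python
from h import *
nav(1,120); nav(3,60); print(np.round(ctrl.state()["ft_torque"],2))
```

```text
clock 28.20 z 0.1250 psi 193.3 x -0.0017 y -0.0011 z 0.0100 rz -0.9 or 359/-1 width 0.0169 j6 -13 F [-6.7  3.7  4.9]
clock 28.20 z 0.1250 psi 193.3 x -0.0911 y 0.1597 z 0.0100 rz -60.9 or 119/-241 width 0.0169 j6 -13 F [-6.7  3.7  4.9]
[0.43 1.43 0.86]
```

Knob1 is home. Last is knob3.

Request:
apply_moves(deltas=[{"rx":0,"ry":0,"rz":0,"x":0,"y":0,"z":0,"gripper":0.05},{"rx":0,"ry":0,"rz":0,"x":0,"y":0,"z":0,"gripper":0.05},{"rx":0,"ry":0,"rz":0,"x":0,"y":0,"z":-0.04,"gripper":0.05},{"rx":0,"ry":0,"rz":0,"x":0,"y":0,"z":-0.04,"gripper":0.05},{"rx":0,"ry":0,"rz":0,"x":-0.0225,"y":0.04,"z":0,"gripper":0.05},{"rx":0,"ry":0,"rz":0,"x":-0.0225,"y":0.04,"z":0,"gripper":0.05},{"rx":0,"ry":0,"rz":0,"x":-0.0225,"y":0.04,"z":0,"gripper":0.05},{"rx":0,"ry":0,"rz":0,"x":-0.0225,"y":0.04,"z":0,"gripper":0.05}])

```text
clock: 29.2
tool_pos: [0.5947, 0.2467, 0.205]
ee_rot: [-0.114, 0.994, 0.0, 0.001]
wrist_force: [0.6, -0.5, -0.6]
width: 0.0501
```

Request:
apply_moves(deltas=[{"rx":0,"ry":0,"rz":-10.2,"x":0,"y":0,"z":0,"gripper":0.05},{"rx":0,"ry":0,"rz":-10.2,"x":0,"y":0,"z":0,"gripper":0.05},{"rx":0,"ry":0,"rz":-10.2,"x":0,"y":0,"z":0,"gripper":0.05},{"rx":0,"ry":0,"rz":-10.2,"x":0,"y":0,"z":0,"gripper":0.05},{"rx":0,"ry":0,"rz":-10.2,"x":0,"y":0,"z":0,"gripper":0.05},{"rx":0,"ry":0,"rz":-10,"x":0,"y":0,"z":0,"gripper":0.05},{"rx":0,"ry":0,"rz":0,"x":0,"y":0,"z":0,"gripper":0.05}])

```text
clock: 30.08
tool_pos: [0.594, 0.2453, 0.2047]
ee_rot: [-0.601, 0.799, -0.0, 0.001]
wrist_force: [-0.8, 0.4, -0.2]
width: 0.0499
```

Run:
```python
from h import *
nav(3,60)
```

```text
clock 30.07 z 0.2047 psi 253.9 x -0.0007 y 0.0022 z 0.0897 rz -0.3 or 180/-180 width 0.0499 j6 -57 F [-0.8  0.4 -0.2]
```

Request:
apply_moves(deltas=[{"rx":0,"ry":0,"rz":0,"x":0,"y":0.003,"z":0.027,"gripper":0.05},{"rx":0,"ry":0,"rz":0,"x":0,"y":0,"z":0.027,"gripper":0.05},{"rx":0,"ry":0,"rz":0,"x":0,"y":0,"z":0.026,"gripper":0.05},{"rx":0,"ry":0,"rz":0,"x":0,"y":0,"z":0,"gripper":0.0},{"rx":0,"ry":0,"rz":0,"x":0,"y":0,"z":0,"gripper":0.0},{"rx":0,"ry":0,"rz":0,"x":0,"y":0,"z":0,"gripper":0.0},{"rx":0,"ry":0,"rz":0,"x":0,"y":0,"z":0,"gripper":0.0}])

```text
clock: 30.95
tool_pos: [0.5904, 0.2463, 0.1251]
ee_rot: [-0.602, 0.798, -0.0, 0.0]
wrist_force: [-1.6, 0.1, -0.2]
width: 0.0173
```

Request:
apply_moves(deltas=[{"rx":0,"ry":0,"rz":10,"x":0,"y":0,"z":0,"gripper":0.0},{"rx":0,"ry":0,"rz":10,"x":0,"y":0,"z":0,"gripper":0.0},{"rx":0,"ry":0,"rz":10,"x":0,"y":0,"z":0,"gripper":0.0},{"rx":0,"ry":0,"rz":10,"x":0,"y":0,"z":0,"gripper":0.0},{"rx":0,"ry":0,"rz":10,"x":0,"y":0,"z":0,"gripper":0.0},{"rx":0,"ry":0,"rz":8,"x":0,"y":0,"z":0,"gripper":0.0},{"rx":0,"ry":0,"rz":3,"x":0,"y":0,"z":0,"gripper":0.0},{"rx":0,"ry":0,"rz":0,"x":0,"y":0,"z":0,"gripper":0.0}])

```text
clock: 31.95
tool_pos: [0.5889, 0.2473, 0.1251]
ee_rot: [-0.116, 0.993, 0.001, -0.001]
wrist_force: [-4.4, 3.1, 0.9]
width: 0.0172
```

Run:
```python
from h import *
nav(3,120); print(np.round(ctrl.state()["ft_torque"],2))
```

```text
clock 31.95 z 0.1251 psi 193.3 x -0.0028 y -0.0015 z 0.0101 rz -0.9 or 179/-181 width 0.0172 j6 4 F [-4.4  3.1  0.9]
[0.34 0.92 0.68]
```

All four knobs are home by moment. I'll release, rise and check from above the centre.

Request:
apply_moves(deltas=[{"rx":0,"ry":0,"rz":0,"x":0,"y":0,"z":0,"gripper":0.05},{"rx":0,"ry":0,"rz":0,"x":0,"y":0,"z":0,"gripper":0.05},{"rx":0,"ry":0,"rz":0,"x":0,"y":0,"z":-0.045,"gripper":0.05},{"rx":0,"ry":0,"rz":0,"x":0,"y":0,"z":-0.045,"gripper":0.05},{"rx":0,"ry":0,"rz":0,"x":0.022,"y":-0.04,"z":-0.04,"gripper":0.05},{"rx":0,"ry":0,"rz":0,"x":0.022,"y":-0.04,"z":-0.04,"gripper":0.05},{"rx":0,"ry":0,"rz":0,"x":0,"y":0,"z":-0.05,"gripper":0.05},{"rx":0,"ry":0,"rz":0,"x":0,"y":0,"z":0,"gripper":0.05}])

```text
clock: 32.95
tool_pos: [0.5685, 0.1578, 0.3507]
ee_rot: [-0.113, 0.994, 0.0, 0.006]
wrist_force: [-0.1, -0.5, 0.1]
width: 0.0502
```

Run:
```python
from m import *
f=grab("wrist","pics/w8"); measure(f); s=ctrl.state(); print(s["clock"],s["wrist_force"],s["joint_velocities"].round(3) if hasattr(s["joint_velocities"],"round") else "")
g=grab("scene","pics/s8")
a=load("pics/scene0.npz")["pixels"]; d=cv2.absdiff(a,g["pixels"]).max(2); d[:,:][d<45]=0
print([(b[0],b[1]) for b in blobs(d>0,25)])
```

```text
yellow [[0.5203, 0.1715], [0.5524, 0.1124], [0.5784, 0.2053], [0.6126, 0.1457]] mean [0.5659 0.1587]
knob0 P=[0.4791 0.1828] rectc=[0.476  0.1834] size=[0.026 0.059] wing=102.9 q_wing=-58.7 (mod180) ptr c=[0.4804 0.1669] q_c=129.6 q_line=-59.9
knob1 P=[0.5426 0.0693] rectc=[0.5387 0.076 ] size=[0.027 0.061] wing=15.7 q_wing=-61.5 (mod180) ptr c=[0.5563 0.0735] q_c=117.0 q_line=-60.0
knob2 P=[0.6561 0.1328] rectc=[0.644  0.1323] size=[0.036 0.059] wing=102.9 q_wing=-58.7 (mod180) ptr c=[0.6507 0.1508] q_c=117.5 q_line=-59.1
knob3 P=[0.5926 0.2463] rectc=[0.5875 0.2417] size=[0.027 0.063] wing=17.4 q_wing=-63.2 (mod180) ptr c=[0.5724 0.2436] q_c=126.6 q_line=-63.4
33.0 [-0.16837889 -0.30597529 -1.09292122] [ 0.01   0.032 -0.067 -0.009  0.002 -0.   ]
[(381, [282.8, 9.3]), (37, [305.8, 3.8]), (863, [329.9, 12.6]), (206, [281.4, 31.3]), (211, [457.8, 29.9]), (696, [328.2, 46.1]), (248, [279.3, 51.3]), (1409, [448.8, 75.2]), (205, [283.3, 80.9]), (2416, [321.0, 113.1]), (457, [250.0, 103.0]), (58, [295.2, 102.1]), (211, [287.4, 137.4]), (79, [374.2, 142.1]), (515, [329.5, 164.4]), (27, [241.2, 152.8]), (127, [292.7, 158.4]), (325, [359.1, 158.9]), (332, [393.2, 162.4]), (66, [261.3, 170.3]), (50, [303.3, 176.8]), (1075, [432.8, 189.1]), (1039, [297.7, 198.5]), (167, [328.4, 194.4]), (84, [277.9, 218.1]), (33, [345.5, 219.1]), (85, [357.4, 221.1]), (197, [327.6, 237.5]), (56, [342.1, 228.9]), (81, [302.1, 243.5]), (204, [330.8, 282.8])]
```

View pics/w8.png

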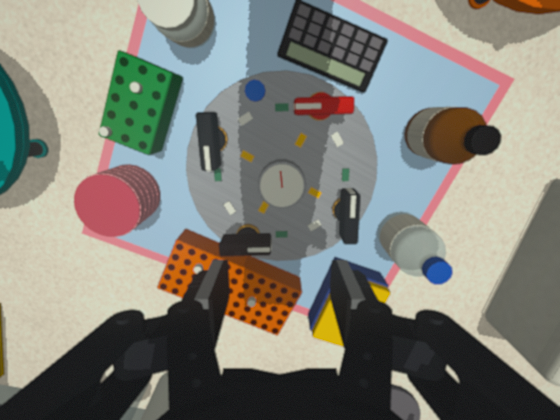

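The close picture shows all four pointers at their green marks: knob0 (305,105), knob1 (207,155), knob2 (258,250) and knob3 (350,200). The line angles read about 120°, 120°, 121° and 117°. The bystanders look unmoved and the gripper is clear at z=0.35.

```bash
python3 -c "
from bench import ctrl
print(ctrl.sign_off())"
```

```text
the job is handed in; nothing more can be done
None
```

The job is handed in at about 33 s of the 72 s allowed, with all four knobs at their green marks. I turned them red, opposite, knob1, knob3, first to yellow and then to green.

- **Knobs:** at the end of each second-pass turn the wrist moment was 0.7–1.1 N m, against about 0.15 N m of knob friction, so each was against its stop. In the last wrist picture the pointer lines read about 120°, 120°, 121° and 117° for knobs 0 to 3, and 112° is needed. The cruder centroid readings scattered from 117° to 130°.
- **First pass:** the picture before the second pass confirmed only knobs 0 and 2 at yellow. Knobs 1 and 3 were hidden behind the fingers, so I relied on the gripped turn angle for them.
- **First grip on the red knob:** it closed 26 mm wide, most likely on the hub below the wing. I opened, raised the jaws 9 mm and regripped at 17 mm before turning, and used that height for every knob after.
- **Fittings and bystanders:** wrist forces stayed under about 10 N at every reading, and the bystanders in the last picture look unmoved. I did not measure their positions. The before-and-after scene comparison was no use, because the arm and its shadow had moved across the view.

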